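Set the grinder's star wheel through its slot

ROBOT

A 6-joint arm with a two-finger parallel gripper is mounted at the origin on a cart in front of the work surface, level with it; the furniture and walls round the work are solid. World frame = base frame: x ahead of the robot, y to its left, z up, the work surface at z = 0. Lengths are in mm, angles in rad, forces in N, time in s.
With the tool pointing down it reaches from about 350 to 975 mm from the base axis. Payload 7.1 kg.
Tool frame: the origin (TCP) lies on the front face of the gripper's body, between the roots of the fingers; the fingertips stand 80 mm ahead of it and the grasp point (between the pads) lies 61 mm ahead of it; z points along the fingers, y is the line along which they close (so a half turn about z gives the same grasp; the last joint's range is limited). The gripper opens to 88 mm and grips with 3 to 60 N. Pads are 20 mm wide; open, the fingers measure 115 mm over their backs; the gripper's body (75 mm by 178 mm) begins 61 mm behind the grasp point.
Start: joints at [1.213, 0.423, 1.63, -0, 1.089, -0.019], TCP at [207.69, 589.466, 302.675] pointing down, gripper open.
Joint ranges: [-3, 3], [-0.9, 2.11], [0.09, 2.58], [-1.31, 4.45], [0.11, 2.69], [-2.54, 2.54]. Speed limits (rad/s): [2.39, 2.39, 3.01, 3.14, 3.14, 3.14].

INTERFACE

Orientations are given as a rotation vector (axis times angle).
In Python, from workcell import readout, vision, close_job gives the robot as it stands.
- The arm moves only by the tool servo_tool, never from a script. Its argument "plan" is a list that holds one entry, the list of rows, each a list of 7 numbers: the gripper command: -1 is fully open, 1 is shut, values between are in proportion, then the shift along the world's x, y, z in units of 40 mm (1.0 is 40 mm), then the turn, a rotation vector about the world's x, y, z in units of 5 degrees (1.0 is 5 degrees). A call has 1 to 5 rows; each row shifts and turns the commanded pose from where the row before left it; what a row does not reach is not made up. A row lasts 1/12 s, in which the tool goes at most 41.7 mm and 7.16 degrees, less where a joint would pass 70% of its speed; a pose out of reach is approached as far as the arm can. A call is refused whole if a number of a shift passes 1 or a number of a turn 1, either way. A call with a gripper value outside its range is refused whole. The fingers move at their own pace and stop on an object; the grip force is fixed at half the most. Time passes only in rows, so rows that do not move let the fingers close. It gives the time, the measured TCP pose, the force, the opening and the grip force at its end, in the units of the state.
- readout.get_obs(): the state, without advancing time (a new reading comes with each control period).
- vision.get_image(name): name is "scene" or "top" or "wrist"; returns the picture (384x512x3 uint8, red, green, blue); there is no depth.
- vision.camera_params(name): a dict with "fx", "fy", "cx", "cy" (pixels), "rvec" (rotation vector, rad) and "tvec" (3), from world to camera coordinates, as OpenCV has them; the wrist camera has in their place "hand_eye" (4x4, takes a point from camera to tool coordinates, whose origin is the TCP and whose axes are the flange's). Camera axes: x right, y down, z forward; pixel columns grow to the right and rows downward; lengths in mm; the calibration is good to about 2 mm. A picture is of the moment at which its call begins: read the wrist's pose just before it. camera_params takes no time and is no camera call.
- close_job(): hands the job in; it is judged then, once.
The state is a dict: "t": time; "qpos": joint angles; "qvel": joint speeds; "joint_torque": joint torques, N m; "ee_pos": TCP position; "orientation": TCP orientation; "ft_force": force on the tool from outside, world axes, zero at the start; "moment": the same for the moment, N m; "width": finger opening in mm; "grasp_force": force on a finger pad.
Only numpy, scipy, OpenCV 4.12 (cv2) and the standard library are available. Lean on these libraries where they do the work, as an engineer would, in place of code of your own. Each camera call takes 0.05 s, during which the arm holds its last target. There are 200 camera calls.

TASK

Draw the orange adjusting key out of its wooden bay by the blade, lay it flat in the middle of the round cork mat and let go, then take it again by the handle. Put the blade in the slot in the front of the coffee grinder and work the star wheel round tooth by tooth with it, until the red pointer on top clicks in at the green mark; then lay the key flat back in the middle of the cork mat. Turn the wheel with the key only, and do not shift or tip the jars, tins and shaker.

Things in the scene. Friction and masses are not known exactly. Their poses are not given: they have to be found in the camera images.
- slot (a point): middle of the access slot in the front of the fixed coffee grinder (black box 112 mm wide, 98 deep, 85 high), on the outer face. Axes: x into the grinder, y along the slot to the left as seen facing it, z up. The slot is 44 mm wide (y), 26 mm high (z), its middle 50 mm above the worktop, in a wall 6 mm thick. A key tip 23 mm in from the outer face engages the teeth well
- hopper (a point): top of the grinder's hopper tower, an obstacle 86 mm across and 194 mm high standing against the left side of the grinder's box
- wheel_axis (a point): on the upright axis of the brass star wheel, 52 mm in from the slot, level with it; same axes as the slot. 8 teeth, 5 mm thick and 32 mm high, reach 40 mm from the axis (hub radius 20). In every click one tooth points straight out at the slot's middle, its end 12 mm inside the outer face; its neighbours stand 45 degrees to either side, clear of the slot
- star_wheel (a joint): angle of the star wheel and its red pointer, rad. 0 is the green mark. It clicks and stays at whole multiples of 0.785 (one tooth, one dot of the dial); it starts 2, 3 or 4 teeth below 0. The value grows when the tooth in the slot is pushed to -y of the slot frame (right, as seen facing it); 3 to 8 N does it, and past half a tooth it clicks over by itself
- dial (a point): middle of the white dial on top of the grinder, 85 mm above the worktop. The red pointer, turning with the star wheel, must point at the green mark, which is on the slot side. One tooth a stroke fits the slot: blade in 12 mm left of the slot's middle, push right until 12 to 14 mm right of it, draw straight out, go back left and in again
- key_handle (a point): middle of the handle of the adjusting key (loose, 0.08 to 0.17 kg): orange bar 80 mm long, 26 mm wide, 24 mm high. Axes: x toward the tip of the key, z up as it lies. Lying flat this point is 12 mm above what it lies on. The steel blade begins 40 mm ahead of this point
- key_mid (a point): middle of the key's whole length (150 mm), half-way up, 35 mm ahead of the handle's middle; same axes
- key_tip (a point): the end of the key's blade, half-way up, 110 mm ahead of the handle's middle. The blade is steel, 70 mm long, 10 mm wide, 14 mm high, on the handle's centre line
- bay_mouth (a point): middle of the open end of the key's bay, 12 mm above the worktop: a fixed wooden tunnel 95 mm long, 58 wide, 46 high; passage 36 mm wide and 38 high, roofed, closed at the far end, no floor. Axes: x straight out of the bay, z up. At the start the handle is wholly inside and about 66 mm of blade stand out; draw the key about 90 mm along x before lifting it
- mat_top (a point): middle of the top of the round cork mat, 130 mm across, 5 mm thick, fixed on the worktop
- shaker: sugar shaker, ribbed glass with a steel cap, 70 mm across, 127 mm high, loose bystander; origin at the centre of its underside
- tomato_jar: small glass jar with red contents and a yellow lid, 65 mm across, 87 mm high, loose bystander; origin at the centre of its underside
- pea_tin: food tin with a pale green label, 58 mm across, 72 mm high, loose bystander; origin at the centre of its underside
- herb_jar: glass jar with a yellow-brown lid, 60 mm across, 80 mm high, loose bystander; origin at the centre of its underside
- corn_tin: food tin with a dark green label, 57 mm across, 72 mm high, loose bystander; origin at the centre of its underside

How it is judged:
By the outcome, as a careful person would: the job done as asked, in the order asked, and still so for the second after the job is handed in, with the robot touching nothing.
It also fails if it takes over 66 s, if anything falls off the work surface, if the arm or the gripper's body presses on something with over 40 N, if the wrist force passes 120 N, or if a joint passes its speed limit or range.

## Working session

There is one attempt and no reset: what is moved stays moved. The work goes in short steps, Python scripts to look and compute and a tool call to move; the robot and the scene stay as the last step left them, time stands still between calls to the robot, and variables do not carry over. Pictures are saved under pics/ and viewed, at most 10 in all, crops included, and the job is handed in when it is done.

Besides the shell and the picture viewer there is one more tool, called after "Emit:" as name([rows], argument=value, ...), one row to a line, values as JSON. servo_tool: Moves the arm, as the interface text tells. Its arguments: {"type":"object","properties":{"plan":{"type":"array"}},"required":["plan"]}

```bash
mkdir -p pics; ls
python3 - <<'E'
from workcell import readout, vision
import cv2,numpy as np
o=readout.get_obs(); print(o['t'],o['ee_pos'],o['orientation'],o['width'])
for n in ("scene","top"):
    im=vision.get_image(n); cv2.imwrite(f"pics/{n}0.png",im[...,::-1]); p=vision.camera_params(n); print(n,p)
print(vision.camera_params("wrist"))
a=cv2.imread("pics/scene0.png");b=cv2.imread("pics/top0.png")
E
```

```text
pics
0.0 [207.55571859 589.08086168 301.91719409] [-5.29624362e-01 -3.09637103e+00  2.29136251e-03] 87.6580481271537
scene {'fx': 491.4675867792092, 'fy': 491.4675867792092, 'cx': 260.4701789540122, 'cy': 196.89918393268087, 'rvec': array([ 1.8425116 , -1.0613552 ,  0.62041624]), 'tvec': array([-229.43172219,  326.33826168,  918.02645598])}
top {'fx': 476.0959572355007, 'fy': 476.0959572355007, 'cx': 252.6257361803362, 'cy': 189.1908655642968, 'rvec': array([ 2.13049713, -2.18201024,  0.13838401]), 'tvec': array([  36.16656499,  520.07494193, 1488.65577861])}
{'fx': 299.68762590607116, 'fy': 299.68762590607116, 'cx': 249.4555954278513, 'cy': 194.2443278779452, 'hand_eye': array([[ 6.96291140e-04, -9.68674174e-01, -2.48334171e-01,
         6.66772743e+01],
       [ 9.99999259e-01,  4.26539215e-04,  1.14004892e-03,
         1.78280867e+00],
       [-9.98411683e-04, -2.48334780e-01,  9.68673753e-01,
        -8.25197300e+01],
       [ 0.00000000e+00,  0.00000000e+00,  0.00000000e+00,
         1.00000000e+00]])}
```

View pics/scene0.png

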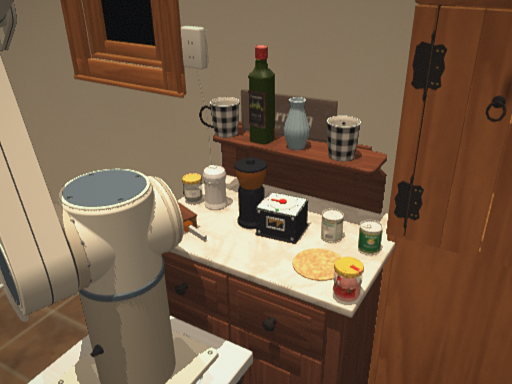

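View pics/top0.png

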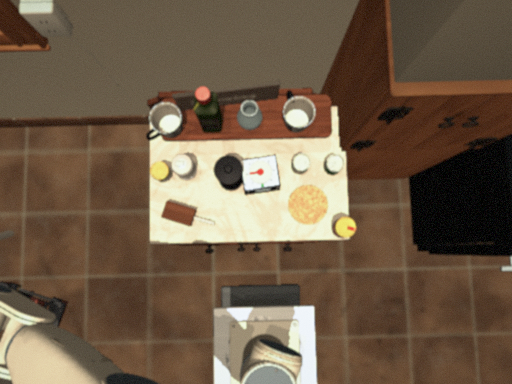

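The scene shows the bay at the left (190,220) with its blade pointing right. The grinder is at (282,215) with the slot facing the robot, and the mat is at (318,264). The top view shows the bay at (180,213), blade tip (214,222), hopper (228,171), dial (260,172) and mat (308,204). The pointer needs a zoomed look.

```bash
cat > h.py <<'E'
import numpy as np, cv2
from scipy.spatial.transform import Rotation as R
from workcell import readout, vision
def cam(n, o=None):
    p=vision.camera_params(n); K=np.array([[p['fx'],0,p['cx']],[0,p['fy'],p['cy']],[0,0,1]])
    if n=="wrist":
        H=p['hand_eye']; Rt=R.from_rotvec(o['orientation']).as_matrix()
        Rc=Rt@H[:3,:3]; C=Rt@H[:3,3]+o['ee_pos']; return K,Rc,C   # cam->world
    Rc=R.from_rotvec(p['rvec']).as_matrix(); return K,Rc.T,-Rc.T@p['tvec']
def ray(c,uv):
    K,Rc,C=c; d=Rc@np.linalg.solve(K,[uv[0],uv[1],1]); return C,d/np.linalg.norm(d)
def onz(c,uv,z):
    C,d=ray(c,uv); return C+d*(z-C[2])/d[2]
def tri(rays):
    A=np.zeros((3,3));b=np.zeros(3)
    for C,d in rays: M=np.eye(3)-np.outer(d,d);A+=M;b+=M@C
    X=np.linalg.solve(A,b); return X,[np.linalg.norm((np.eye(3)-np.outer(d,d))@(X-C)) for C,d in rays]
def proj(c,X):
    K,Rc,C=c; v=K@(Rc.T@(np.asarray(X,float)-C)); return v[:2]/v[2]
def snap(n,name):
    o=readout.get_obs(); im=vision.get_image(n)[...,::-1].copy(); cv2.imwrite(f"pics/{name}.png",im); return im,o
E
python3 - <<'E'
from h import *
t=cv2.imread("pics/top0.png"); s=cv2.imread("pics/scene0.png")
A=cv2.resize(t[145:250,145:360],None,fx=3.7,fy=3.7,interpolation=cv2.INTER_CUBIC)
cv2.imwrite("pics/c1.png",A[:, :800])
ct=cam("top");cs=cam("scene")
hsv=cv2.cvtColor(t,cv2.COLOR_BGR2HSV)
for nm,uv,z in [("mat",(308,204),5),("tip",(214,222),12),("bay",(180,213),46),("dial",(260.5,172),85),("hop",(228,171),194),("tomato",(345,227),87),("herb",(161,171),80),("shaker",(182,166),127),("pea",(300,162),72),("corn",(334,162),72)]:
    print(nm,onz(ct,uv,z).round(0))
E
```

```text
mat [ 472. -155.    5.]
tip [420. 150.  12.]
bay [449. 254.  46.]
dial [567.  -2.  85.]
hop [555.  94. 194.]
tomato [ 391. -255.   87.]
herb [579. 308.  80.]
shaker [584. 235. 127.]
pea [ 598. -127.   72.]
corn [ 596. -233.   72.]
```

View pics/c1.png

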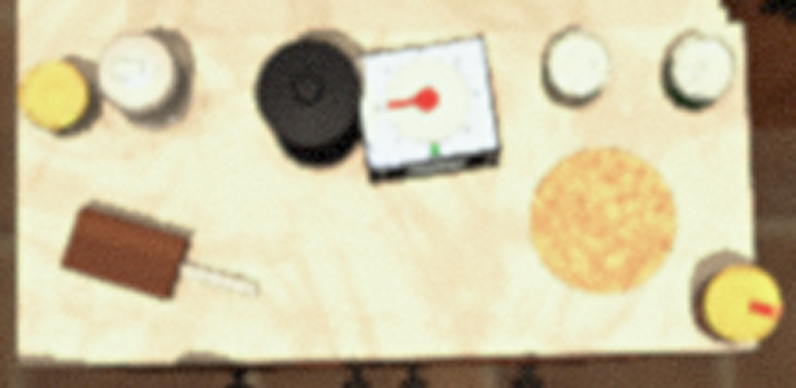

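Pointer (388,105) is a quarter turn before the green mark (434,150), so two teeth are needed. The bay's exit points right and slightly toward the robot. I'm moving the wrist camera over the blade.

Emit:
servo_tool([
  [[-1, 0.28, -0.49, 0, 0, 0, -0.86], [-1, 0.28, -0.49, 0, 0, 0, -0.86], [-1, 0.28, -0.49, 0, 0, 0, -0.86], [-1, 0.28, -0.49, 0, 0, 0, -0.86], [-1, 0.28, -0.49, 0, 0, 0, -0.86]],
])

```text
t: 0.52
ee_pos: [263.9, 490.4, 302.3]
orientation: [-1.103, -2.942, 0.001]
ft_force: [0.5, -0.3, 0.2]
width: 88.0
grasp_force: 0.0
```

Emit:
servo_tool([
  [[-1, 0.28, -0.49, 0, 0, 0, -0.86], [-1, 0.28, -0.49, 0, 0, 0, -0.86], [-1, 0.28, -0.49, 0, 0, 0, -0.86], [-1, 0.28, -0.49, 0, 0, 0, -0.86], [-1, 0.28, -0.49, 0, 0, 0, -0.86]],
])

```text
t: 0.93
ee_pos: [319.9, 392.3, 302.4]
orientation: [-1.632, -2.684, 0.001]
ft_force: [-0.2, 0.1, 0.8]
width: 87.6
grasp_force: 0.0
```

Emit:
servo_tool([
  [[-1, 0.28, -0.49, 0, 0, 0, -0.86], [-1, 0.28, -0.49, 0, 0, 0, -0.86], [-1, 0.28, -0.49, 0, 0, 0, -0.86], [-1, 0.28, -0.49, 0, 0, 0, -0.86], [-1, 0.28, -0.49, 0, 0, 0, -0.86]],
])

```text
t: 1.35
ee_pos: [375.9, 294.3, 302.5]
orientation: [-2.105, -2.332, 0.001]
ft_force: [-0.5, 0.9, -0.2]
width: 88.0
grasp_force: 0.0
```

Emit:
servo_tool([
  [[-1, 0.28, -0.49, 0, 0, 0, -0.86], [-1, 0.28, -0.49, 0, 0, 0, -0.86], [-1, 0.28, -0.49, 0, 0, 0, -0.86], [-1, 0.28, -0.49, 0, 0, 0, -0.86], [-1, 0, 0, 0, 0, 0, 0]],
])

```text
t: 1.77
ee_pos: [421.6, 214.8, 302.5]
orientation: [2.431, 1.989, -0.001]
ft_force: [-0.0, -0.5, -0.3]
width: 87.8
grasp_force: 0.0
```

Run:
```python
from h import *
im,o=snap("wrist","w1"); print(o['t'],o['ee_pos'].round(1),R.from_rotvec(o['orientation']).as_matrix().round(3).tolist(),o['width'],o['qpos'].round(2))
np.save("o_w1.npy",o,allow_pickle=True)
```

```text
1.7667 [421.6 214.8 302.5] [[0.198, 0.98, 0.0], [0.98, -0.198, -0.001], [-0.001, 0.0, -1.0]] 87.79257884137796 [ 0.45  0.2   1.96 -0.    0.99  0.65]
```

View pics/w1.png

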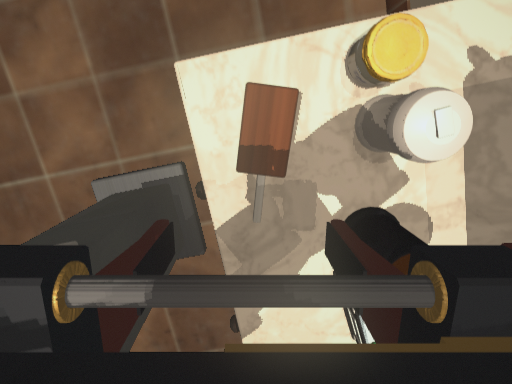

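The wrist view shows the bay roof around (268,130), the blade leaving it at (261,178) and the tip near (257,221). I'm taking a second, closer view from another place to triangulate.

Emit:
servo_tool([
  [[-1, 0, -0.3, -0.5, 0, 0, 0], [-1, 0, -0.3, -0.5, 0, 0, 0], [-1, 0, -0.3, -0.5, 0, 0, 0], [-1, 0, -0.3, -0.5, 0, 0, 0], [-1, 0, 0, 0, 0, 0, 0]],
])

```text
t: 2.23
ee_pos: [417.9, 167.9, 219.6]
orientation: [-2.423, -1.996, 0.01]
ft_force: [-1.2, 0.3, -0.3]
width: 87.7
grasp_force: 0.0
```

Run:
```python
from h import *
im,o=snap("wrist","w2"); print(o['t'],o['ee_pos'].round(1))
np.save("o_w2.npy",o,allow_pickle=True)
a=cv2.imread("pics/w1.png"); 
A=cv2.resize(a[70:240,215:315],None,fx=3.5,fy=3.5,interpolation=cv2.INTER_CUBIC)
b=im[0:300,180:340]
B=cv2.resize(im[20:260,200:330],None,fx=2.48,fy=2.48,interpolation=cv2.INTER_CUBIC)
h=min(A.shape[0],B.shape[0]); cv2.imwrite("pics/c2.png",np.hstack([A[:h],B[:h]])); print(A.shape,B.shape)
```

```text
2.2333 [417.9 167.9 219.6]
(595, 350, 3) (595, 322, 3)
```

View pics/c2.png

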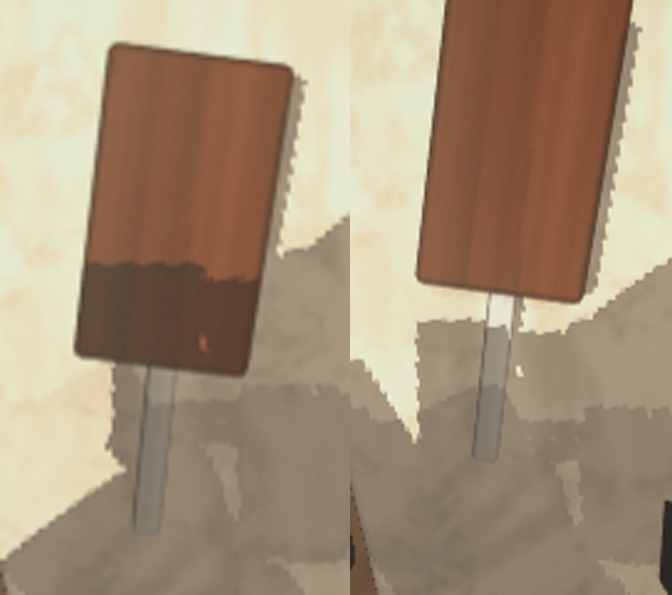

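Run:
```python
from h import *
c1=cam("wrist",np.load("o_w1.npy",allow_pickle=True).item());c2=cam("wrist",np.load("o_w2.npy",allow_pickle=True).item())
A=lambda u,v:(215+u/3.5,70+v/3.5); B=lambda u,v:(200+(u-350)/2.48,20+v/2.48)
P={}
for n,a,b in [("tip",(147,532),(485,459)),("L",(76,356),(417,283)),("Rr",(246,376),(584,302))]:
    X,e=tri([ray(c1,A(*a)),ray(c2,B(*b))]); P[n]=X; print(n,X.round(1),np.round(e,1))
print("roof z46:",[onz(c,f(*p),46).round(1)[:2] for c,f,p in [(c1,A,(76,356)),(c1,A,(246,376)),(c1,A,(111,44)),(c1,A,(294,66)),(c2,B,(417,283)),(c2,B,(584,302))]])
for c,f,t,m in [(c1,A,(147,532),(161,370)),(c2,B,(485,459),(503,296))]:
    T=onz(c,f(*t),19);M=onz(c,f(*m),19);d=T-M;print("tip",T.round(1),"mouthpt",M.round(1),"yaw",np.degrees(np.arctan2(d[1],d[0])).round(1),np.linalg.norm(d).round(1))
print("top tip",onz(cam("top"),(145+258/3.7,145+289/3.7),15).round(1))
```

```text
tip [420.1 152.4  19.2] [0.2 0.2]
L [409.8 225.4  40.9] [0.2 0.2]
Rr [464.  208.8  47.2] [0.3 0.3]
roof z46: [array([410.4, 226.3]), array([463.8, 208.7]), array([440.8, 318.3]), array([494.5, 301. ]), array([410.1, 225.6]), array([464.5, 208.6])]
tip [420.3 152.4  19. ] mouthpt [436.8 211.   19. ] yaw -105.7 60.9
tip [419.8 152.4  19. ] mouthpt [438.4 213.7  19. ] yaw -106.8 64.1
top tip [416.4 147.7  15. ]
```

Both views agree on the tip at (420,152) with its top at z 19, as expected. The bay front is at (437,217.5) and 56 mm wide, and the key's yaw is about −106.5°. I'll grasp 45 mm behind the tip.

Emit:
servo_tool([
  [[-1, 0.1, 0.17, -0.62, 0, 0, -0.25], [-1, 0.1, 0.17, -0.62, 0, 0, -0.25], [-1, 0.1, 0.17, -0.62, 0, 0, -0.25], [-1, 0.1, 0.17, -0.62, 0, 0, -0.25], [-1, 0, 0, 0, 0, 0, 0]],
])

```text
t: 2.7
ee_pos: [436.1, 197.8, 121.2]
orientation: [-2.509, -1.889, 0.005]
ft_force: [-1.4, -0.0, -0.0]
width: 88.1
grasp_force: 0.0
```

Emit:
servo_tool([
  [[-1, 0, 0, 0, 0, 0, 0], [-1, 0, 0, 0, 0, 0, 0]],
])

```text
t: 2.87
ee_pos: [436.9, 197.0, 124.9]
orientation: [2.509, 1.89, 0.002]
ft_force: [-0.2, 0.2, 0.5]
width: 87.8
grasp_force: 0.0
```

```bash
cat > st.py <<'E'
from h import *
o=readout.get_obs(); M=R.from_rotvec(o['orientation']).as_matrix()
print(round(o['t'],2),o['ee_pos'].round(1),"yyaw",np.degrees(np.arctan2(M[1,1],M[0,1])).round(1),"z",M[:,2].round(3),"w",round(o['width'],1),"F",o['ft_force'].round(1),"q",o['qpos'].round(2))
E
python3 st.py
```

```text
2.87 [436.9 197.  124.9] yyaw -16.0 z [ 0.001  0.001 -1.   ] w 87.8 F [-0.2  0.2  0.5] q [0.4  0.52 2.05 0.   0.58 0.68]
```

Emit:
servo_tool([
  [[-1, -0.05, -0.02, -0.52, 0, 0, 0], [-1, -0.05, -0.02, -0.51, 0, 0, 0], [-1, 0, 0, 0, 0, 0, 0], [-1, 0, 0, 0, 0, 0, 0]],
])

```text
t: 3.2
ee_pos: [432.6, 194.7, 83.4]
orientation: [2.511, 1.889, 0.0]
ft_force: [-0.8, -0.0, 0.5]
width: 88.0
grasp_force: 0.0
```

Emit:
servo_tool([
  [[1, 0, 0, 0, 0, 0, 0], [1, 0, 0, 0, 0, 0, 0], [1, 0, 0, 0, 0, 0, 0], [1, 0, 0, 0, 0, 0, 0], [1, 0, 0, 0, 0, 0, 0]],
])

```text
t: 3.62
ee_pos: [432.8, 194.8, 82.8]
orientation: [2.511, 1.888, 0.001]
ft_force: [-0.1, -0.4, 0.8]
width: 58.1
grasp_force: 0.0
```

Emit:
servo_tool([
  [[1, 0, 0, 0, 0, 0, 0], [1, 0, 0, 0, 0, 0, 0], [1, 0, 0, 0, 0, 0, 0]],
])

```text
t: 3.87
ee_pos: [432.5, 194.6, 82.2]
orientation: [-2.511, -1.888, 0.0]
ft_force: [-0.5, 0.2, 0.1]
width: 38.1
grasp_force: 0.0
```

```bash
python3 st.py
```

```text
3.87 [432.5 194.6  82.2] yyaw -16.1 z [-0. -0. -1.] w 38.1 F [-0.5  0.2  0.1] q [0.4  0.6  2.06 0.   0.48 0.68]
```

Emit:
servo_tool([
  [[1, 0, 0, 0, 0, 0, 0], [1, 0, 0, 0, 0, 0, 0], [1, 0, 0, 0, 0, 0, 0], [1, 0, 0, 0, 0, 0, 0], [1, 0, 0, 0, 0, 0, 0]],
])

```text
t: 4.28
ee_pos: [432.4, 194.6, 82.2]
orientation: [-2.511, -1.888, 0.0]
ft_force: [0.7, -0.5, -0.4]
width: 9.7
grasp_force: 30.0
```

Emit:
servo_tool([
  [[1, 0, 0, 0, 0, 0, 0], [1, 0, 0, 0, 0, 0, 0]],
])

```text
t: 4.45
ee_pos: [432.4, 194.6, 82.2]
orientation: [-2.511, -1.888, 0.0]
ft_force: [-0.9, -0.4, -0.9]
width: 10.0
grasp_force: 30.0
```

Emit:
servo_tool([
  [[1, -0.09, -0.28, 0, 0, 0, 0], [1, -0.09, -0.28, 0, 0, 0, 0], [1, -0.09, -0.28, 0, 0, 0, 0], [1, -0.09, -0.28, 0, 0, 0, 0]],
])

```text
t: 4.78
ee_pos: [417.3, 148.4, 82.2]
orientation: [-2.511, -1.888, 0.001]
ft_force: [0.1, 0.4, -0.5]
width: 9.6
grasp_force: 30.0
```

Emit:
servo_tool([
  [[1, -0.09, -0.29, 0, 0, 0, 0], [1, -0.09, -0.29, 0, 0, 0, 0], [1, -0.09, -0.29, 0, 0, 0, 0], [1, -0.09, -0.29, 0, 0, 0, 0], [1, 0, 0, 0, 0, 0, 0]],
])

```text
t: 5.2
ee_pos: [402.5, 101.4, 82.3]
orientation: [-2.512, -1.886, 0.003]
ft_force: [-0.7, -1.0, -0.7]
width: 10.0
grasp_force: 30.0
```

Emit:
servo_tool([
  [[1, 0, 0, 0.2, 0, 0, 0], [1, 0, 0, 0.4, 0, 0, 0], [1, 0, 0, 0.4, 0, 0, 0], [1, 0, 0, 0.4, 0, 0, 0], [1, 0, 0, 0, 0, 0, 0]],
])

```text
t: 5.62
ee_pos: [405.2, 104.2, 140.7]
orientation: [2.509, 1.888, 0.007]
ft_force: [1.1, -0.2, -0.8]
width: 9.6
grasp_force: 30.0
```

```bash
python3 st.py
python3 - <<'E'
from h import *
w,o=snap("wrist","w3"); t,_=snap("top","t3"); s,_=snap("scene","s3")
np.save("o_w3.npy",o,allow_pickle=True)
hsv=lambda a:cv2.cvtColor(a,cv2.COLOR_BGR2HSV)
# orange handle in wrist
m=cv2.inRange(hsv(w),(5,170,120),(20,255,255)); print("orange px",m.sum()//255)
# dial and mat measured in top/scene
T=cv2.resize(t[150:205,225:350],None,fx=6.4,fy=6.4,interpolation=cv2.INTER_CUBIC)
S=cv2.resize(s[185:300,230:360],None,fx=5,fy=5,interpolation=cv2.INTER_CUBIC)
cv2.imwrite("pics/c3.png",cv2.resize(T,None,fx=1,fy=1)); cv2.imwrite("pics/c4.png",S)
E
```

```text
5.62 [405.2 104.2 140.7] yyaw -16.1 z [ 0.005  0.001 -1.   ] w 9.6 F [ 1.1 -0.2 -0.8] q [0.22 0.43 2.17 0.   0.54 0.5 ]
orange px 9257
```

View pics/w3.png

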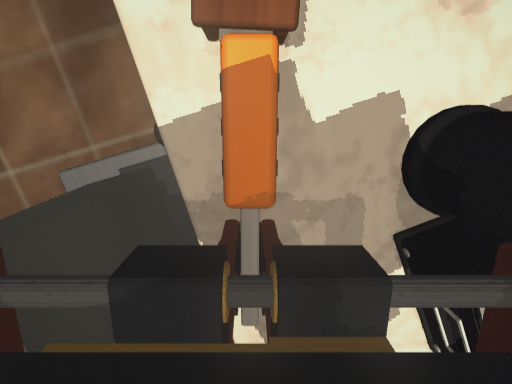

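View pics/c4.png

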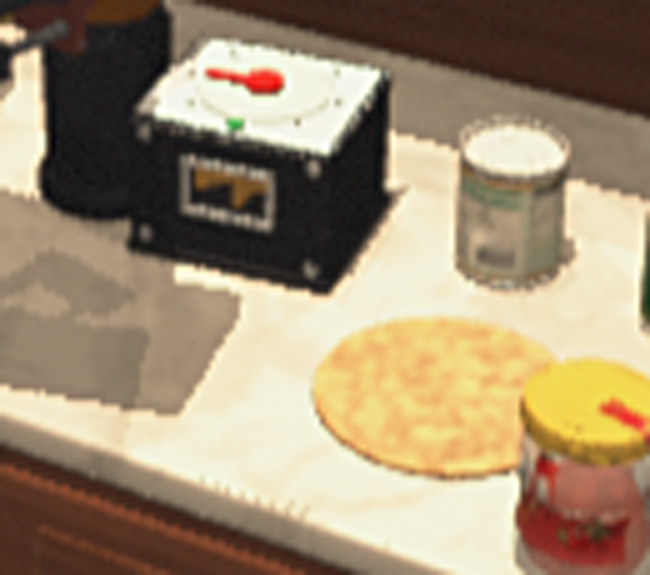

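The key is held straight and clear of the bay, with the handle at (250,120) and the bay edge above it. The scene crop shows the slot bezel with corners (187,153), (275,178), (272,232) and (183,206). The mat is centred near (435,395).

Run:
```python
from h import *
ct=cam("top");cs=cam("scene")
def mat(f,seed):
    a=cv2.imread(f); h=cv2.cvtColor(a,cv2.COLOR_BGR2HSV)
    m=cv2.inRange(h,(8,75,120),(28,255,255)); m=cv2.morphologyEx(m,cv2.MORPH_CLOSE,np.ones((5,5)));m=cv2.morphologyEx(m,cv2.MORPH_OPEN,np.ones((3,3)))
    cs_,_=cv2.findContours(m,0,2)
    c=[c for c in cs_ if cv2.pointPolygonTest(c,seed,False)>0][0]
    return c
for n,f,seed,cc in [("top","pics/top0.png",(308,204),ct),("scene","pics/scene0.png",(318,264),cs)]:
    c=mat(f,seed)[:,0]; W=np.array([onz(cc,p,5)[:2] for p in c],np.float32)
    if n=="scene": pass
    (x,y),r=cv2.minEnclosingCircle(W); A=np.c_[2*W,np.ones(len(W))]; s=np.linalg.lstsq(A,(W**2).sum(1),rcond=None)[0]
    print(n,"circle",x,y,r,"lsq",s[:2],np.sqrt(s[2]+s[0]**2+s[1]**2))
    X=cv2.fitEllipse(c)[0]; print(X); 
    if n=="top": rt=ray(ct,X)
    else: print("tri mat",tri([rt,ray(cs,X)]))
f=lambda p:(145+p[0]/3.7,145+p[1]/3.7)
co=np.array([onz(ct,f(p),85)[:2] for p in [(365,60),(485,37),(497,152),(372,168)]]); print(co.round(1).tolist())
D=onz(ct,f((427,98)),85);G=onz(ct,f((434,150)),85); print("dial",D.round(1),"green",G.round(1),"yaw",np.degrees(np.arctan2(*(D-G)[1::-1])).round(1))
g=lambda p:(230+p[0]/5,185+p[1]/5)
print("dial tri",tri([ray(ct,f((427,98))),ray(cs,g((268,83)))]))
print("scene dial z85",onz(cs,g((268,83)),85).round(1), "green",onz(cs,g((236,124)),85).round(1))
print("scene corners z85",[onz(cs,g(p),85)[:2].round(1).tolist() for p in [(135,110),(330,155),(390,72),(208,40)]])
# slot on vertical face: use front top edge in scene
a=onz(cs,g((135,110)),85);b=onz(cs,g((330,155)),85); e=(b-a)/np.linalg.norm(b-a); nrm=np.cross(e,[0,0,1])
S=[]
for p in [(187,153),(275,178),(272,232),(183,206)]:
    C,d=ray(cs,g(p)); X=C+d*((a-C)@nrm)/(d@nrm); S.append(X)
S=np.array(S); print("slot corners",S.round(1).tolist(),"mid",S.mean(0).round(1), "face yaw",np.degrees(np.arctan2(-nrm[1],-nrm[0])), np.linalg.norm(b-a))
```

```text
top circle 471.6373596191406 -152.79017639160156 65.1373291015625 lsq [ 471.4733799  -152.97954549] 63.23293839444458
(307.4800720214844, 204.18359375)
scene circle 450.94757080078125 -188.81076049804688 106.48912811279297 lsq [ 463.65012592 -191.01670895] 82.93513268352496
(332.6506652832031, 269.49444580078125)
tri mat (array([ 480.67848408, -170.37763796,  -15.27836119]), [np.float64(16.6695862749219), np.float64(16.66958627492186)])
[[602.5, 49.7], [619.7, -51.7], [521.9, -58.8], [510.9, 45.8]]
dial [568.9  -1.6  85. ] green [524.8  -6.3  85. ] yaw 6.1
dial tri (array([568.80399906,  -2.51425367,  89.59368445]), [np.float64(1.2236729456015931), np.float64(1.223672945601598)])
scene dial z85 [5.77e+02 4.00e-01 8.50e+01] green [530.   -5.9  85. ]
scene corners z85 [[516.9, 47.4], [525.8, -62.6], [620.0, -51.0], [604.1, 52.4]]
slot corners [[519.3, 17.4, 66.3], [523.3, -32.6, 63.7], [523.2, -31.4, 30.5], [519.1, 19.9, 33.0]] mid [521.2  -6.7  48.4] face yaw 4.608927161626918 110.29918544060071
```

Emit:
servo_tool([
  [[1, 0, -0.5, 0.5, 0, 0, 0], [1, 0, -0.8, 0.5, 0, 0, 0], [1, 0, -0.8, 0.5, 0, 0, 0], [1, 0, -0.8, 0, 0, 0, 0], [1, 0.2, -0.8, 0, 0, 0, 0]],
])

```text
t: 6.18
ee_pos: [410.5, -45.6, 198.3]
orientation: [-2.509, -1.889, 0.001]
ft_force: [-0.0, 0.1, -1.9]
width: 9.9
grasp_force: 30.0
```

Emit:
servo_tool([
  [[1, 0.3, -0.8, 0, 0, 0, 0], [1, 0.3, -0.8, 0, 0, 0, 0], [1, 0.3, -0.8, 0, 0, 0, 0], [1, 0.3, -0.8, 0, 0, 0, 0], [1, 0.2, -0.8, 0, 0, 0, 0]],
])

```text
t: 6.6
ee_pos: [468.1, -206.2, 197.0]
orientation: [-2.51, -1.887, 0.001]
ft_force: [0.6, 0.3, -2.0]
width: 9.8
grasp_force: 30.0
```

Emit:
servo_tool([
  [[1, 0, -0.6, 0, 0, 0, 0], [1, 0, 0, 0, 0, 0, 0], [1, 0, 0, 0, 0, 0, 0]],
])

```text
t: 6.85
ee_pos: [467.1, -229.2, 196.8]
orientation: [-2.511, -1.884, 0.001]
ft_force: [-0.8, 0.6, -2.9]
width: 9.5
grasp_force: 30.0
```

```bash
python3 st.py
python3 - <<'E'
from h import *
w,o=snap("wrist","w4"); np.save("o_w4.npy",o,allow_pickle=True); c=cam("wrist",o)
h=cv2.cvtColor(w,cv2.COLOR_BGR2HSV)
p=proj(c,(471.5,-153,5)); print("expected mat px",p.round(0))
m=cv2.inRange(h,(10,90,60),(24,215,255)); m=cv2.morphologyEx(m,cv2.MORPH_OPEN,np.ones((5,5)))
v=cv2.addWeighted(w,0.7,cv2.merge([m*0,m,m*0]),0.3,0); cv2.imwrite("pics/w4v.png",v)
E
```

```text
6.85 [ 467.1 -229.2  196.8] yyaw -16.2 z [-0.002  0.001 -1.   ] w 9.5 F [-0.8  0.6 -2.9] q [-0.48  0.43  1.93  0.    0.79 -0.2 ]
expected mat px [229. 112.]
```

View pics/w4v.png

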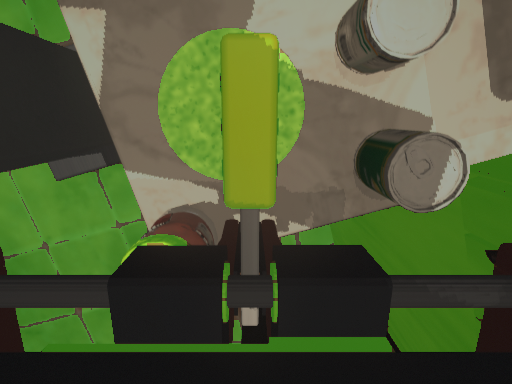

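The green-tinted circle is the mat, spanning u 157–305 and v 27–180, so its centre is near (231,104). That's about 8 px off the top-view estimate, so I'm fitting its rim on z = 5 in both the wrist and scene views.

Run:
```python
from h import *
def circ(W):
    W=np.array(W); s=None
    for _ in range(4):
        A=np.c_[2*W,np.ones(len(W))]; s=np.linalg.lstsq(A,(W**2).sum(1),rcond=None)[0]; r=np.sqrt(s[2]+s[0]**2+s[1]**2)
        e=abs(np.linalg.norm(W-s[:2],axis=1)-r); W=W[e<max(2,np.percentile(e,90))]
    return s[:2].round(1),r.round(1),len(W)
w=cv2.imread("pics/w4.png"); c=cam("wrist",np.load("o_w4.npy",allow_pickle=True).item())
h=cv2.cvtColor(w,cv2.COLOR_BGR2HSV); m=cv2.inRange(h,(10,90,60),(24,215,255)); m=cv2.morphologyEx(m,cv2.MORPH_OPEN,np.ones((5,5)))
rim=[]
for a in np.radians(np.r_[110:255:3,-40:50:3]):
    d=np.array([np.cos(a),np.sin(a)])
    last=[k for k in range(40,95) if m[int(round(104+k*d[1])),int(round(231+k*d[0]))]]
    if last and 60<last[-1]<90: rim.append(onz(c,np.array([231,104])+last[-1]*d,5)[:2])
print("wrist",circ(rim))
s=cv2.imread("pics/scene0.png"); cs=cam("scene"); h=cv2.cvtColor(s,cv2.COLOR_BGR2HSV); m=cv2.inRange(h,(8,75,120),(28,255,255)); m=cv2.morphologyEx(m,cv2.MORPH_CLOSE,np.ones((5,5)))
rim=[]
for a in np.radians(np.arange(50,330,4)):
    d=np.array([np.cos(a),np.sin(a)]); k=5
    while m[int(round(264+k*d[1])),int(round(317+k*d[0]))] and k<40: k+=0.5
    rim.append(onz(cs,np.array([317,264])+k*d,5)[:2])
print("scene",circ(rim))
```

```text
wrist (array([ 473.4, -150.6]), np.float64(64.1), 79)
scene (array([ 473.1, -156.1]), np.float64(69.1), 56)
```

Emit:
servo_tool([
  [[1, -0.02, 0.4, -0.4, 0, 0, 0], [1, -0.02, 0.4, -0.7, 0, 0, 0], [1, -0.02, 0.4, -0.8, 0, 0, 0], [1, 0, 0, 0, 0, 0, 0], [1, 0, 0, 0, 0, 0, 0]],
])

```text
t: 7.32
ee_pos: [463.8, -178.4, 120.9]
orientation: [-2.504, -1.889, 0.004]
ft_force: [0.0, 0.1, -1.6]
width: 9.9
grasp_force: 30.0
```

Emit:
servo_tool([
  [[1, 0, 0, -0.35, 0, 0, 0], [1, 0, 0, -0.25, 0, 0, 0], [1, 0, 0, -0.1, 0, 0, 0], [1, 0, 0, 0, 0, 0, 0], [1, 0, 0, 0, 0, 0, 0]],
])

```text
t: 7.73
ee_pos: [465.5, -180.8, 94.8]
orientation: [2.511, 1.888, 0.0]
ft_force: [0.1, 0.3, -0.8]
width: 9.7
grasp_force: 30.0
```

Emit:
servo_tool([
  [[1, -0.02, 0, -0.1, 0, 0, 0], [1, 0, 0, -0.05, 0, 0, 0], [1, 0, 0, -0.03, 0, 0, 0], [1, 0, 0, 0, 0, 0, 0], [1, 0, 0, 0, 0, 0, 0]],
])

```text
t: 8.15
ee_pos: [464.5, -180.6, 87.2]
orientation: [2.511, 1.888, 0.0]
ft_force: [-0.7, -0.2, 0.8]
width: 9.8
grasp_force: 30.0
```

The key is down on the mat, so I'm releasing it.

Emit:
servo_tool([
  [[-1, 0, 0, 0, 0, 0, 0], [-1, 0, 0, 0, 0, 0, 0], [-1, 0, 0, 0, 0, 0, 0], [-1, 0, 0, 0, 0, 0, 0], [-1, 0, 0, 0, 0, 0, 0]],
])

```text
t: 8.57
ee_pos: [464.5, -180.5, 87.1]
orientation: [2.511, 1.888, -0.0]
ft_force: [-0.5, 0.4, -0.1]
width: 39.5
grasp_force: 0.0
```

Emit:
servo_tool([
  [[-1, 0, 0, 0, 0, 0, 0], [-1, 0, 0, 0, 0, 0, 0], [-1, 0, 0, 0, 0, 0, 0], [-1, 0, 0, 0, 0, 0, 0], [-1, 0, 0, 0.2, 0, 0, 0]],
])

```text
t: 8.98
ee_pos: [463.8, -180.3, 94.3]
orientation: [-2.509, -1.887, 0.002]
ft_force: [0.2, 0.2, -1.1]
width: 73.0
grasp_force: 0.0
```

Emit:
servo_tool([
  [[-1, 0, 0, 0.6, 0, 0, 0], [-1, 0, 0, 0.6, 0, 0, 0], [-1, 0, 0, 0.6, 0, 0, 0], [-1, 0, 0, 0, 0, 0, 0], [-1, 0, 0, 0, 0, 0, 0]],
])

```text
t: 9.4
ee_pos: [465.2, -180.8, 168.6]
orientation: [2.508, 1.886, 0.003]
ft_force: [-0.7, -0.3, -0.5]
width: 87.7
grasp_force: 0.0
```

```bash
python3 st.py
cat > key.py <<'E'
from h import *
def key(im,o,zt,lo=(5,215,90)):
    c=cam("wrist",o); h=cv2.cvtColor(im,cv2.COLOR_BGR2HSV); m=cv2.inRange(h,lo,(20,255,255)); m=cv2.morphologyEx(m,cv2.MORPH_OPEN,np.ones((5,5)))
    cs,_=cv2.findContours(m,0,2); k=max(cs,key=cv2.contourArea)
    W=np.array([onz(c,p,zt)[:2] for p in k[:,0]],np.float32); r=cv2.minAreaRect(W); b=cv2.boxPoints(r)
    e=[b[1]-b[0],b[2]-b[1]]; e=max(e,key=np.linalg.norm); y=np.degrees(np.arctan2(e[1],e[0]))%180-180
    return np.round(r[0],1),np.round(r[1],1),round(float(y),1)
E
python3 - <<'E'
from key import *
w,o=snap("wrist","w5"); print(key(w,o,29))
E
```

```text
9.4 [ 465.2 -180.8  168.6] yyaw -16.1 z [ 0.003 -0.001 -1.   ] w 87.7 F [-0.7 -0.3 -0.5] q [-0.39  0.45  1.99  0.    0.7  -0.11]Traceback (most recent call last):
  File "<stdin>", line 2, in <module>
  File "key.py", line 4, in key
    cs,_=cv2.findContours(m,0,2); k=max(cs,key=cv2.contourArea)
                                    ~~~^^^^^^^^^^^^^^^^^^^^^^^^
ValueError: max() iterable argument is empty
```

Run:
```python
from key import *
o=readout.get_obs(); w=cv2.imread("pics/w5.png"); c=cam("wrist",o)
h=cv2.cvtColor(w,cv2.COLOR_BGR2HSV)
d=np.array([-.277,-.961,0]); 
for k in (-70,-50,-35,-10,0):
    P=np.array([473,-151.5,29])+k*d; u=proj(c,P).round().astype(int); print(k,u, h[u[1],u[0]] if 0<=u[1]<384 else None)
n=np.array([.961,-.277,0])
for k in (-25,25,40): u=proj(c,np.array([473,-151.5,5])-35*d+k*n).round().astype(int); print("mat",k,u,h[u[1],u[0]])
for lo in [(5,170,90),(5,185,60),(5,200,60),(3,190,60)]:
    try: print(lo,key(w,o,29,lo))
    except Exception as e: print(lo,e)
```

```text
-70 [248  71] [ 12 185 193]
-50 [248 101] [ 12 192 193]
-35 [248 123] [ 12 194 192]
-10 [248 158] [ 12 199 190]
0 [248 171] [ 12 196 189]
mat -25 [217 123] [ 14 135 162]
mat 25 [280 123] [ 14 134 156]
mat 40 [298 123] [ 14 134 164]
(5, 170, 90) (array([ 481.9, -117.7]), array([76.9, 24.6]), -105.5)
(5, 185, 60) (array([ 482.4, -118.6]), array([75.5, 24.4]), -106.9)
(5, 200, 60) max() iterable argument is empty
(3, 190, 60) (array([ 479.4, -128. ]), array([54.4, 24.1]), -106.9)
```

The handle centre measures (482,−118) at 77×25 mm, so the key lies in the middle of the mat. Next I grasp 28 mm ahead of the handle's middle, still on the handle.

Emit:
servo_tool([
  [[-1, 0.11, 0.45, -0.4, 0, 0, 0], [-1, 0.11, 0.45, -0.5, 0, 0, 0], [-1, 0, 0, -0.5, 0, 0, 0], [-1, 0, 0, -0.4, 0, 0, 0], [-1, 0, 0, -0.2, 0, 0, 0]],
])

```text
t: 9.87
ee_pos: [471.7, -143.7, 84.9]
orientation: [-2.507, -1.887, 0.004]
ft_force: [-35.0, 14.3, 133.7]
width: 87.6
grasp_force: 67.4
```

Emit:
servo_tool([
  [[-1, 0, 0, 0, 0, 0, 0], [1, 0, 0, 0, 0, 0, 0], [1, 0, 0, 0, 0, 0, 0], [1, 0, 0, 0, 0, 0, 0], [1, 0, 0, 0, 0, 0, 0]],
])

```text
t: 10.28
ee_pos: [473.2, -144.6, 87.0]
orientation: [-2.511, -1.888, 0.0]
ft_force: [-0.3, 0.1, 0.0]
width: 64.8
grasp_force: 0.0
```

Emit:
servo_tool([
  [[1, 0, 0, 0, 0, 0, 0], [1, 0, 0, 0, 0, 0, 0], [1, 0, 0, 0, 0, 0, 0], [1, 0, 0, 0, 0, 0, 0], [1, 0, 0, 0, 0, 0, 0]],
])

```text
t: 10.7
ee_pos: [473.3, -144.5, 87.1]
orientation: [2.511, 1.888, 0.0]
ft_force: [-0.0, -0.1, 0.6]
width: 31.3
grasp_force: 0.0
```

Emit:
servo_tool([
  [[1, 0, 0, 0, 0, 0, 0], [1, 0, 0, 0, 0, 0, 0], [1, 0, 0, 0, 0, 0, 0]],
])

```text
t: 10.95
ee_pos: [473.4, -144.6, 87.1]
orientation: [2.511, 1.888, 0.0]
ft_force: [-0.4, 0.6, 0.2]
width: 25.4
grasp_force: 29.9
```

That descent overshot and the force reading spiked to 134 N as the fingertips met the mat, so I'll decelerate gently from here. The handle is gripped at 25.4 mm. I'm lifting, then turning toward the slot.

Emit:
servo_tool([
  [[1, 0, 0, 0.3, 0, 0, 0], [1, 0, 0, 0.5, 0, 0, 0], [1, 0, 0, 0.6, 0, 0, 0], [1, 0, 0, 0.6, 0, 0, 0], [1, 0, 0, 0.4, 0, 0, 0]],
])

```text
t: 11.37
ee_pos: [473.5, -144.6, 185.6]
orientation: [2.51, 1.888, 0.001]
ft_force: [-0.3, -0.3, -1.2]
width: 25.7
grasp_force: 29.9
```

Emit:
servo_tool([
  [[1, -0.08, 0.14, 0, 0, 0, 0.5], [1, -0.08, 0.14, 0, 0, 0, 1], [1, -0.08, 0.14, 0, 0, 0, 1], [1, -0.08, 0.14, 0, 0, 0, 1], [1, -0.08, 0.14, 0, 0, 0, 1]],
])

```text
t: 11.78
ee_pos: [456.9, -116.2, 183.8]
orientation: [2.089, 2.346, 0.0]
ft_force: [-0.1, -0.1, -2.2]
width: 25.8
grasp_force: 29.9
```

Emit:
servo_tool([
  [[1, -0.08, 0.14, 0, 0, 0, 1], [1, -0.08, 0.14, 0, 0, 0, 1], [1, -0.08, 0.14, 0, 0, 0, 1], [1, -0.08, 0.14, 0, 0, 0, 1], [1, -0.08, 0.14, 0, 0, 0, 1]],
])

```text
t: 12.2
ee_pos: [440.9, -88.2, 183.7]
orientation: [-1.532, -2.743, -0.0]
ft_force: [-0.1, 0.6, -1.4]
width: 26.1
grasp_force: 29.9
```

Emit:
servo_tool([
  [[1, -0.08, 0.14, 0, 0, 0, 1], [1, -0.08, 0.14, 0, 0, 0, 1], [1, -0.08, 0.14, 0, 0, 0, 1], [1, -0.08, 0.14, 0, 0, 0, 1], [1, -0.08, 0.14, 0, 0, 0, 1]],
])

```text
t: 12.62
ee_pos: [424.8, -60.2, 183.7]
orientation: [-0.902, -3.009, -0.0]
ft_force: [0.2, 0.5, -1.8]
width: 26.1
grasp_force: 29.9
```

Emit:
servo_tool([
  [[1, -0.08, 0.14, 0, 0, 0, 1], [1, -0.08, 0.14, 0, 0, 0, 1], [1, -0.08, 0.14, 0, 0, 0, 1], [1, -0.08, 0.14, 0, 0, 0, 1], [1, -0.08, 0.14, 0, 0, 0, 1]],
])

```text
t: 13.03
ee_pos: [408.9, -32.2, 183.7]
orientation: [0.229, 3.133, 0.0]
ft_force: [-0.8, 0.0, -2.3]
width: 25.8
grasp_force: 29.9
```

Emit:
servo_tool([
  [[1, -0.08, 0.14, 0, 0, 0, 1], [1, -0.08, 0.14, 0, 0, 0, 1], [1, 0, 0, 0, 0, 0, 0.9], [1, 0, 0, 0, 0, 0, 0], [1, 0, 0, 0, 0, 0, 0]],
])

```text
t: 13.45
ee_pos: [402.8, -21.3, 183.6]
orientation: [-0.158, 3.137, -0.0]
ft_force: [0.3, -0.0, -2.3]
width: 25.2
grasp_force: 29.9
```

```bash
python3 st.py
python3 - <<'E'
from h import *
w,o=snap("wrist","w6"); np.save("o_w6.npy",o,allow_pickle=True)
E
```

```text
13.45 [402.8 -21.3 183.6] yyaw 95.8 z [ 0. -0. -1.] w 25.2 F [ 0.3 -0.  -2.3] q [-0.08  0.32  2.18 -0.    0.64 -1.75]
```

View pics/w6.png

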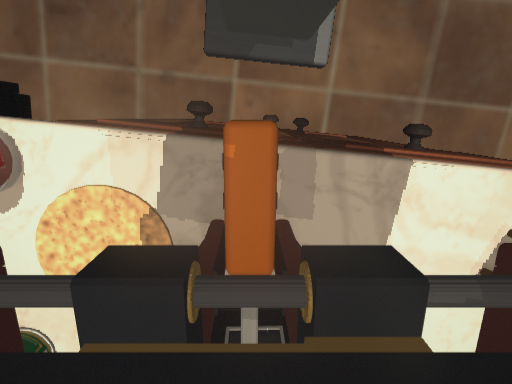

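The wrist view shows the key straight in the gripper, with the mat at the left and the slot bezel just visible around (255,335), hidden by the blade. I'm lowering to slot height, 36 mm short of the face, to compare tip and slot within the same fixed views.

Emit:
servo_tool([
  [[1, -0.01, 0.12, -0.3, 0, 0, 0.05], [1, -0.01, 0.12, -0.5, 0, 0, 0], [1, -0.01, 0.12, -0.5, 0, 0, 0], [1, 0, 0, -0.2, 0, 0, 0], [1, 0, 0, -0.1, 0, 0, 0]],
])

```text
t: 13.92
ee_pos: [401.1, -6.9, 118.1]
orientation: [0.167, -3.135, -0.0]
ft_force: [-1.2, -0.0, -0.8]
width: 25.6
grasp_force: 29.9
```

Emit:
servo_tool([
  [[1, 0, 0, 0, 0, 0, 0], [1, 0, 0, 0, 0, 0, 0]],
])

```text
t: 14.08
ee_pos: [402.0, -7.2, 119.4]
orientation: [-0.167, 3.137, -0.0]
ft_force: [0.8, 0.4, -0.8]
width: 25.8
grasp_force: 29.9
```

```bash
python3 st.py
python3 - <<'E'
from h import *
s,o=snap("scene","s7"); t,_=snap("top","t7"); w,_=snap("wrist","w7"); np.save("o_w7.npy",o,allow_pickle=True)
S=cv2.resize(s[190:260,235:325],None,fx=8,fy=8,interpolation=cv2.INTER_CUBIC)[:, :720]
print(proj(cam("scene"),(521,-7,50)),proj(cam("top"),(521,-7,50)),proj(cam("wrist",o),(521,-7,50)))
a=o['ee_pos']; M=R.from_rotvec(o['orientation']).as_matrix(); x=-M[:,0]
tip=a+M[:,2]*70.1+x*81.8; print("tip",tip.round(1),"scene px",proj(cam("scene"),tip).round(1),"top px",proj(cam("top"),tip).round(1))
top=np.array(tip)+[0,0,7]; print("tip top edge scene px",proj(cam("scene"),top).round(1),"top px",proj(cam("top"),top).round(1))
cv2.imwrite("pics/c7.png",S)
E
```

```text
14.08 [402.   -7.2 119.4] yyaw 96.1 z [ 0. -0. -1.] w 25.8 F [ 0.8  0.4 -0.8] q [-0.05  0.46  2.21 -0.    0.47 -1.72]
[275.84729794 223.01229491] [262.34215396 188.21606309] [227.69456658 412.6966114 ]
tip [483.4   1.5  49.4] scene px [265.9 229. ] top px [260.  200.1]
tip top edge scene px [265.8 226.7] top px [260.  199.9]
```

View pics/c7.png

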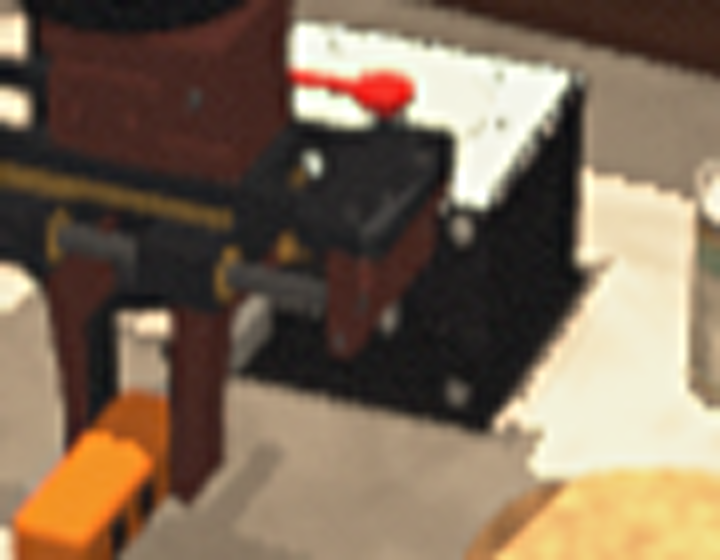

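No useful new detail here: the gripper hides the slot in this view, and I've used all my picture views. Earlier estimates agree on a slot at about (519.5,−6.5), yaw 6°, bezel 50×33 mm, middle z 48–50. The predicted tip is 35 mm out, 11.6 mm left of the middle and at z 49. I'll insert in small steps and watch the force.

Emit:
servo_tool([
  [[1, 0.2, 0.02, 0, 0, 0, 0], [1, 0.3, 0.03, 0, 0, 0, 0], [1, 0.2, 0.02, 0, 0, 0, 0], [1, 0, 0, 0, 0, 0, 0]],
])

```text
t: 14.57
ee_pos: [432.4, -4.1, 119.7]
orientation: [-0.168, 3.133, -0.001]
ft_force: [0.1, 0.1, -1.1]
width: 25.8
grasp_force: 29.9
```

Emit:
servo_tool([
  [[1, 0.08, 0.01, 0, 0, 0, 0], [1, 0.08, 0.01, 0, 0, 0, 0], [1, 0.08, 0.01, 0, 0, 0, 0], [1, 0, 0, 0, 0, 0, 0]],
])

```text
t: 14.9
ee_pos: [439.8, -2.9, 119.1]
orientation: [-0.168, 3.137, -0.0]
ft_force: [0.1, 0.4, -1.1]
width: 25.7
grasp_force: 29.9
```

Emit:
servo_tool([
  [[1, 0.08, 0.01, 0, 0, 0, 0], [1, 0.08, 0.01, 0, 0, 0, 0], [1, 0.08, 0.01, 0, 0, 0, 0], [1, 0, 0, 0, 0, 0, 0]],
])

```text
t: 15.23
ee_pos: [449.8, -1.7, 119.2]
orientation: [-0.168, 3.136, -0.0]
ft_force: [1.0, 0.1, -1.7]
width: 25.8
grasp_force: 29.9
```

Emit:
servo_tool([
  [[1, 0.09, 0.01, 0, 0, 0, 0], [1, 0.09, 0.01, 0, 0, 0, 0], [1, 0.09, 0.01, 0, 0, 0, 0], [1, 0, 0, 0, 0, 0, 0], [1, 0, 0, 0, 0, 0, 0]],
])

```text
t: 15.65
ee_pos: [459.9, -0.5, 119.1]
orientation: [-0.168, 3.137, -0.0]
ft_force: [-0.4, -0.1, -0.9]
width: 26.0
grasp_force: 29.9
```

```bash
python3 st.py
```

```text
15.65 [459.9  -0.5 119.1] yyaw 96.1 z [ 0. -0. -1.] w 26.0 F [-0.4 -0.1 -0.9] q [-0.03  0.51  2.09 -0.    0.54 -1.7 ]
```

It's in with no contact. Now I push right in small steps.

Emit:
servo_tool([
  [[1, 0.006, -0.06, 0, 0, 0, 0], [1, 0.006, -0.06, 0, 0, 0, 0], [1, 0.006, -0.06, 0, 0, 0, 0], [1, 0, 0, 0, 0, 0, 0]],
])

```text
t: 15.98
ee_pos: [459.8, -7.3, 118.9]
orientation: [0.17, -3.136, -0.001]
ft_force: [-0.9, 11.3, -1.0]
width: 26.2
grasp_force: 30.4
```

Emit:
servo_tool([
  [[1, 0.006, -0.06, 0, 0, 0, 0], [1, 0.006, -0.06, 0, 0, 0, 0], [1, 0, 0, 0, 0, 0, 0]],
])

```text
t: 16.23
ee_pos: [460.4, -12.6, 118.9]
orientation: [0.169, -3.136, -0.0]
ft_force: [-0.8, 2.2, -1.2]
width: 25.6
grasp_force: 29.8
```

Emit:
servo_tool([
  [[1, 0.006, -0.06, 0, 0, 0, 0], [1, 0.006, -0.06, 0, 0, 0, 0], [1, 0, 0, 0, 0, 0, 0]],
])

```text
t: 16.48
ee_pos: [461.6, -17.9, 119.1]
orientation: [-0.167, 3.137, -0.0]
ft_force: [-0.4, -0.9, -1.3]
width: 25.9
grasp_force: 29.8
```

Emit:
servo_tool([
  [[1, 0.006, -0.06, 0, 0, 0, 0], [1, 0.006, -0.06, 0, 0, 0, 0], [1, 0, 0, 0, 0, 0, 0]],
])

```text
t: 16.73
ee_pos: [462.0, -22.7, 119.1]
orientation: [-0.167, 3.137, -0.0]
ft_force: [0.1, -0.2, -1.2]
width: 26.1
grasp_force: 29.8
```

Force rose to 11 N and then dropped to nothing, which fits a click. I'm checking the pointer numerically before drawing out.

```bash
cat > ptr.py <<'E'
from h import *
import sys
def ptr(n,f):
    im=cv2.imread(f); h=cv2.cvtColor(im,cv2.COLOR_BGR2HSV); c=cam(n)
    m=cv2.inRange(h,(0,140,120),(6,255,255))|cv2.inRange(h,(172,140,120),(180,255,255))
    u=proj(c,(569,-2,88)).round().astype(int); k=np.zeros_like(m); cv2.circle(k,tuple(int(a) for a in u),18,255,-1); m&=k
    ys,xs=np.nonzero(m); W=np.array([onz(c,p,88)[:2] for p in zip(xs,ys)])
    if len(W)<5: return n,len(W)
    mu=W.mean(0); e=np.linalg.svd(W-mu)[2][0]; s=(W-mu)@e
    if abs(s.min())>s.max(): e=-e      # long tail = pointer end
    return n,len(W),mu.round(1),"dir",np.degrees(np.arctan2(e[1],e[0])).round(0),"ext",np.ptp(s).round(1)
for a in sys.argv[1:]: print(a,ptr("top" if a[0]=="t" else "scene",f"pics/{a}.png"))
E
python3 - <<'E'
from h import *
snap("top","t8");snap("scene","s8")
E
python3 ptr.py top0 scene0 t8 s8
```

```text
top0 ('top', 22, array([569. ,   0.9]), 'dir', np.float64(100.0), 'ext', np.float64(16.4))
scene0 ('scene', 43, array([572.4,   9. ]), 'dir', np.float64(98.0), 'ext', np.float64(41.3))
t8 ('top', 29, array([565.6,   1.9]), 'dir', np.float64(142.0), 'ext', np.float64(28.7))
s8 ('scene', 0)
```

The pointer went from 98–100° to 142°, which is one tooth; the green mark is at about 186°, so one more is left. I'm drawing out and checking the key's yaw in the grip.

Emit:
servo_tool([
  [[1, -0.15, -0.016, 0, 0, 0, 0], [1, -0.25, -0.026, 0, 0, 0, 0], [1, -0.25, -0.026, 0, 0, 0, 0], [1, -0.2, -0.02, 0, 0, 0, 0], [1, 0, 0, 0, 0, 0, 0]],
])

```text
t: 17.25
ee_pos: [424.9, -25.6, 118.8]
orientation: [0.168, -3.134, -0.001]
ft_force: [-0.0, -0.4, -1.5]
width: 25.9
grasp_force: 29.8
```

Emit:
servo_tool([
  [[1, -0.02, 0.2, 0, 0, 0, 0], [1, -0.02, 0.2, 0, 0, 0, 0], [1, -0.02, 0.15, 0, 0, 0, 0], [1, 0, 0, 0, 0, 0, 0], [1, 0, 0, 0, 0, 0, 0]],
])

```text
t: 17.67
ee_pos: [425.7, -3.0, 119.1]
orientation: [-0.171, 3.137, -0.0]
ft_force: [-0.5, 0.5, -1.7]
width: 26.3
grasp_force: 29.8
```

```bash
python3 st.py
python3 - <<'E'
from key import *
o7=np.load("o_w7.npy",allow_pickle=True).item(); w7=cv2.imread("pics/w7.png")
w9,o9=snap("wrist","w9")
for w,o in ((w7,o7),(w9,o9)):
    print(o['ee_pos'].round(1),[key(w,o,o['ee_pos'][2]-58,lo) for lo in [(5,170,60),(5,185,60)]])
E
```

```text
17.67 [425.7  -3.  119.1] yyaw 96.2 z [ 0. -0. -1.] w 26.3 F [-0.5  0.5 -1.7] q [-0.03  0.48  2.16 -0.    0.5  -1.71]
[402.   -7.2 119.4] [(array([376.1,  -8.3]), array([77.8, 25.1]), -174.1), (array([376. ,  -8.2]), array([77.8, 24.6]), -174.2)]
[425.7  -3.  119.1] [(array([400.3,  -4.7]), array([77. , 25.1]), -173.0), (array([417.4,  -2.8]), array([42.7, 24.4]), -172.6)]
```

Emit:
servo_tool([
  [[1, 0.15, -0.02, 0, 0, 0, 0], [1, 0.15, 0.015, 0, 0, 0, 0], [1, 0.08, 0.01, 0, 0, 0, 0], [1, 0.08, 0.01, 0, 0, 0, 0], [1, 0, 0, 0, 0, 0, 0]],
])

```text
t: 18.13
ee_pos: [444.9, -3.1, 119.1]
orientation: [-0.168, 3.136, -0.0]
ft_force: [0.2, 0.6, -1.7]
width: 26.2
grasp_force: 29.8
```

Emit:
servo_tool([
  [[1, 0.1, 0.01, 0, 0, 0, 0], [1, 0.1, 0.01, 0, 0, 0, 0], [1, 0.1, 0.01, 0, 0, 0, 0], [1, 0.08, 0.01, 0, 0, 0, 0], [1, 0, 0, 0, 0, 0, 0]],
])

```text
t: 18.55
ee_pos: [460.0, -1.4, 119.2]
orientation: [-0.168, 3.136, -0.0]
ft_force: [0.4, 0.3, -1.5]
width: 25.8
grasp_force: 29.8
```

Emit:
servo_tool([
  [[1, 0.006, -0.06, 0, 0, 0, 0], [1, 0.006, -0.06, 0, 0, 0, 0], [1, 0.006, -0.06, 0, 0, 0, 0], [1, 0.006, -0.06, 0, 0, 0, 0], [1, 0, 0, 0, 0, 0, 0]],
])

```text
t: 18.97
ee_pos: [459.9, -11.2, 119.1]
orientation: [0.168, -3.137, -0.0]
ft_force: [0.4, 3.7, -1.1]
width: 25.8
grasp_force: 29.8
```

Emit:
servo_tool([
  [[1, 0.006, -0.06, 0, 0, 0, 0], [1, 0.006, -0.06, 0, 0, 0, 0], [1, 0, 0, 0, 0, 0, 0]],
])

```text
t: 19.22
ee_pos: [460.5, -16.3, 119.1]
orientation: [0.167, -3.137, 0.0]
ft_force: [-0.5, -0.1, -1.9]
width: 25.9
grasp_force: 29.8
```

Emit:
servo_tool([
  [[1, 0.006, -0.06, 0, 0, 0, 0], [1, 0.006, -0.06, 0, 0, 0, 0], [1, 0.006, -0.06, 0, 0, 0, 0], [1, 0, 0, 0, 0, 0, 0]],
])

```text
t: 19.55
ee_pos: [461.3, -23.6, 119.1]
orientation: [-0.167, 3.137, -0.0]
ft_force: [0.4, 0.4, -1.0]
width: 25.7
grasp_force: 29.8
```

```bash
python3 st.py
python3 - <<'E'
from h import *
snap("top","t10")
E
python3 ptr.py t10
```

```text
19.55 [461.3 -23.6 119.1] yyaw 96.1 z [ 0. -0. -1.] w 25.7 F [ 0.4  0.4 -1. ] q [-0.08  0.51  2.08 -0.    0.55 -1.75]
t10 ('top', 31, array([ 5.65e+02, -3.00e-01]), 'dir', np.float64(-172.0), 'ext', np.float64(28.3))
```

The pointer reads −172° against a green mark at −174°, so it has clicked in at the mark. I'm drawing straight out, lifting, and turning back to the mat.

Emit:
servo_tool([
  [[1, -0.15, -0.016, 0, 0, 0, 0], [1, -0.27, -0.028, 0, 0, 0, 0], [1, -0.27, -0.028, 0, 0, 0, 0], [1, -0.27, -0.028, 0, 0, 0, 0], [1, -0.27, -0.028, 0, 0, 0, 0]],
])

```text
t: 20.02
ee_pos: [410.2, -28.2, 119.1]
orientation: [0.168, -3.136, -0.0]
ft_force: [0.1, -0.4, -1.7]
width: 26.0
grasp_force: 29.8
```

Emit:
servo_tool([
  [[1, 0, 0, 0, 0, 0, 0], [1, 0, 0, 0.3, 0, 0, 0], [1, 0, 0, 0.5, 0, 0, 0], [1, 0, 0, 0.5, 0, 0, 0], [1, 0, 0, 0.5, 0, 0, 0]],
])

```text
t: 20.43
ee_pos: [411.8, -28.2, 191.8]
orientation: [0.168, -3.137, -0.0]
ft_force: [0.1, 0.0, -1.2]
width: 25.9
grasp_force: 29.8
```

Emit:
servo_tool([
  [[1, 0.07, -0.13, 0, 0, 0, -0.5], [1, 0.07, -0.13, 0, 0, 0, -1], [1, 0.07, -0.13, 0, 0, 0, -1], [1, 0.07, -0.13, 0, 0, 0, -1], [1, 0.07, -0.13, 0, 0, 0, -1]],
])

```text
t: 20.85
ee_pos: [426.1, -54.4, 191.3]
orientation: [0.454, 3.108, -0.0]
ft_force: [0.5, 0.4, -1.9]
width: 25.8
grasp_force: 29.8
```

Emit:
servo_tool([
  [[1, 0.07, -0.13, 0, 0, 0, -1], [1, 0.07, -0.13, 0, 0, 0, -1], [1, 0.07, -0.13, 0, 0, 0, -1], [1, 0.07, -0.13, 0, 0, 0, -1], [1, 0.07, -0.13, 0, 0, 0, -1]],
])

```text
t: 21.27
ee_pos: [440.1, -80.5, 191.1]
orientation: [1.116, 2.936, 0.0]
ft_force: [0.4, 0.6, -1.2]
width: 26.0
grasp_force: 29.8
```

Emit:
servo_tool([
  [[1, 0.07, -0.13, 0, 0, 0, -1], [1, 0.07, -0.13, 0, 0, 0, -1], [1, 0.07, -0.13, 0, 0, 0, -1], [1, 0.07, -0.13, 0, 0, 0, -1], [1, 0.07, -0.13, 0, 0, 0, -1]],
])

```text
t: 21.68
ee_pos: [454.1, -106.4, 191.1]
orientation: [1.725, 2.625, 0.0]
ft_force: [-0.4, -0.7, -1.7]
width: 26.0
grasp_force: 29.8
```

Emit:
servo_tool([
  [[1, 0.07, -0.12, 0, 0, 0, -1], [1, 0.07, -0.12, 0, 0, 0, -1], [1, 0.07, -0.12, 0, 0, 0, -1], [1, 0.07, -0.12, 0, 0, 0, -1], [1, 0.07, -0.12, 0, 0, 0, -1]],
])

```text
t: 22.1
ee_pos: [468.0, -130.4, 191.1]
orientation: [2.252, 2.19, 0.0]
ft_force: [-0.4, -0.3, -1.8]
width: 26.0
grasp_force: 29.8
```

Emit:
servo_tool([
  [[1, 0.05, -0.1, 0, 0, 0, -1], [1, 0.05, -0.1, 0, 0, 0, -1], [1, 0, 0, 0, 0, 0, -0.9], [1, 0, 0, 0, 0, 0, 0], [1, 0, 0, 0, 0, 0, 0]],
])

```text
t: 22.52
ee_pos: [471.8, -138.2, 191.0]
orientation: [-2.504, -1.896, 0.0]
ft_force: [-0.6, -0.1, -1.4]
width: 25.3
grasp_force: 29.8
```

```bash
python3 st.py
python3 - <<'E'
from key import *
w,o=snap("wrist","w11"); t,_=snap("top","t11")
print([key(w,o,o['ee_pos'][2]-58,lo) for lo in [(5,170,60),(5,185,60)]])
E
python3 ptr.py t11
```

```text
22.52 [ 471.8 -138.2  191. ] yyaw -15.7 z [-0.  0. -1.] w 25.3 F [-0.6 -0.1 -1.4] q [-0.31  0.4   2.    0.    0.74 -0.03]
[(array([ 480. , -110.6]), array([76.9, 25. ]), -104.5), (array([ 480. , -111.4]), array([75.1, 24.8]), -105.0)]
t11 ('top', 24, array([565.1,  -0.7]), 'dir', np.float64(-176.0), 'ext', np.float64(34.6))
```

Emit:
servo_tool([
  [[1, 0.03, -0.1, -0.4, 0, 0, 0], [1, 0.02, -0.07, -0.5, 0, 0, 0], [1, 0, 0, -0.5, 0, 0, 0], [1, 0, 0, -0.4, 0, 0, 0], [1, 0, 0, -0.3, 0, 0, 0]],
])

```text
t: 23.03
ee_pos: [473.5, -144.7, 105.8]
orientation: [-2.504, -1.895, 0.001]
ft_force: [-0.2, 0.4, -2.0]
width: 25.4
grasp_force: 29.8
```

Emit:
servo_tool([
  [[1, 0, 0, -0.1, 0, 0, 0], [1, 0, 0, -0.1, 0, 0, 0], [1, 0, 0, -0.1, 0, 0, 0], [1, 0, 0, -0.05, 0, 0, 0], [1, 0, 0, 0, 0, 0, 0]],
])

```text
t: 23.45
ee_pos: [474.2, -145.0, 93.2]
orientation: [2.506, 1.894, 0.0]
ft_force: [0.3, 0.1, -1.3]
width: 26.0
grasp_force: 29.8
```

Emit:
servo_tool([
  [[1, 0, 0, 0, 0, 0, 0]],
])

```text
t: 23.53
ee_pos: [474.3, -145.0, 93.5]
orientation: [2.506, 1.894, 0.001]
ft_force: [0.1, -0.2, -0.7]
width: 25.8
grasp_force: 29.8
```

Emit:
servo_tool([
  [[1, 0, 0, -0.05, 0, 0, 0], [1, 0, 0, -0.05, 0, 0, 0], [1, 0, 0, -0.03, 0, 0, 0], [1, 0, 0, -0.02, 0, 0, 0], [1, 0, 0, 0, 0, 0, 0]],
])

```text
t: 23.95
ee_pos: [474.0, -145.0, 87.2]
orientation: [-2.507, -1.894, 0.0]
ft_force: [-1.0, -0.7, 1.3]
width: 25.9
grasp_force: 29.8
```

Emit:
servo_tool([
  [[-1, 0, 0, 0, 0, 0, 0], [-1, 0, 0, 0, 0, 0, 0], [-1, 0, 0, 0, 0, 0, 0], [-1, 0, 0, 0, 0, 0, 0], [-1, 0, 0, 0, 0, 0, 0]],
])

```text
t: 24.37
ee_pos: [474.0, -145.0, 87.1]
orientation: [2.507, 1.894, 0.0]
ft_force: [0.5, -0.4, -0.8]
width: 55.8
grasp_force: 0.0
```

Emit:
servo_tool([
  [[-1, 0, 0, 0, 0, 0, 0], [-1, 0, 0, 0, 0, 0, 0], [-1, 0, 0, 0, 0, 0, 0], [-1, 0, 0, 0, 0, 0, 0], [-1, 0, 0, 0.1, 0, 0, 0]],
])

```text
t: 24.78
ee_pos: [473.7, -144.9, 90.7]
orientation: [-2.506, -1.893, 0.001]
ft_force: [-0.0, 0.2, 0.2]
width: 86.4
grasp_force: 0.0
```

Emit:
servo_tool([
  [[-1, 0, 0, 0.4, 0, 0, 0], [-1, 0, 0, 0.6, 0, 0, 0], [-1, 0, 0, 0.6, 0, 0, 0], [-1, 0, 0, 0.6, 0, 0, 0], [-1, 0, 0, 0.4, 0, 0, 0]],
])

```text
t: 25.2
ee_pos: [474.4, -145.1, 197.3]
orientation: [2.505, 1.893, 0.002]
ft_force: [0.3, -0.2, 0.5]
width: 87.6
grasp_force: 0.0
```

Emit:
servo_tool([
  [[-1, 0, -0.4, 0, 0, 0, 0], [-1, 0, -0.5, 0, 0, 0, 0], [-1, 0, -0.4, 0, 0, 0, 0], [-1, 0, 0, 0, 0, 0, 0], [-1, 0, 0, 0, 0, 0, 0]],
])

```text
t: 25.62
ee_pos: [473.8, -197.3, 195.3]
orientation: [2.508, 1.892, 0.0]
ft_force: [-0.7, -0.5, -0.6]
width: 87.7
grasp_force: 0.0
```

```bash
python3 st.py
python3 - <<'E'
from key import *
w,o=snap("wrist","w12"); snap("top","t12"); snap("scene","s12")
print([key(w,o,29,lo) for lo in [(5,170,60),(5,185,60)]])
a=cv2.imread("pics/top0.png");b=cv2.imread("pics/t12.png")
ct=cam("top")
for n,X in dict(herb=(579,308,80),shaker=(584,235,127),pea=(598,-127,72),corn=(596,-233,72),tomato=(391,-255,87)).items():
    u=proj(ct,X).round().astype(int); s=np.s_[u[1]-12:u[1]+12,u[0]-12:u[0]+12]; print(n,cv2.absdiff(a[s],b[s]).mean().round(1))
E
python3 ptr.py t12 s12
```

```text
25.62 [ 473.8 -197.3  195.3] yyaw -16.0 z [ 0.  0. -1.] w 87.7 F [-0.7 -0.5 -0.6] q [-0.42  0.42  1.95  0.    0.77 -0.14]
[(array([ 482.2, -118.3]), array([77.8, 25.1]), -104.8), (array([ 481.1, -122.8]), array([67.1, 24.8]), -105.9)]
herb 3.4
shaker 3.4
pea 14.4
corn 33.9
tomato 45.0
t12 ('top', 24, array([565.5,  -0.7]), 'dir', np.float64(-174.0), 'ext', np.float64(34.5))
s12 ('scene', 40, array([567.3,   1.5]), 'dir', np.float64(-169.0), 'ext', np.float64(46.6))
```

Run:
```python
import cv2,numpy as np
from workcell import close_job
a=cv2.imread("pics/scene0.png",0);b=cv2.imread("pics/s12.png",0)
for n,(x,y) in dict(tomato=(348,280),pea=(332,226),corn=(370,237),herb=(192,187),shaker=(214,187)).items():
    p=a[y-14:y+14,x-12:x+12]; r=cv2.matchTemplate(b[y-24:y+24,x-22:x+22],p,cv2.TM_CCOEFF_NORMED); _,v,_,l=cv2.minMaxLoc(r); print(n,round(v,2),np.array(l)-10)
print(close_job())
```

```text
tomato 1.0 [0 0]
pea 0.52 [0 0]
corn 0.92 [0 0]
herb 1.0 [0 0]
shaker 1.0 [0 0]
the job is handed in; nothing more can be done
None
```

The job is handed in and every step was done in order, but it may still fail on force: a too-fast descent hit the mat and read about 134 N at the wrist, over the 120 N limit. The pointer is at the green mark, the key lies flat in the middle of the mat, and in the scene view all five jars and tins matched in place (the pea tin only weakly), after about 26 s.

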